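# Slide the board under test home into the test hood

## Robot

A 6-joint arm with a two-finger parallel gripper is mounted at the origin on the work surface. World frame = base frame: x ahead of the robot, y to its left, z up, the work surface at z = 0. Lengths are in m, angles in rad, forces in N, time in s.
With the tool pointing down it reaches from about 0.425 to 0.95 m from the base axis. Payload 3.5 kg.
Tool frame: the origin (TCP) lies midway between the tips of the shut fingers; the grasp point (between the pads) lies 19 mm behind it (grip_point_offset is the distance from the TCP to the grasp point, in m); z points along the fingers, y is the line along which they close (so a half turn about z gives the same grasp; the last joint's range is limited). The gripper opens to 85 mm and grips with 20 to 120 N. Pads are 22 mm wide; open, the fingers measure 114 mm over their backs; the gripper's body (76 mm by 85 mm) begins 54 mm behind the grasp point. The pads swing forward as they close: fully open they stand 13 mm farther back than shut.
Start: joints at [-1.305, 0.286, 1.577, -0, 1.279, -0.15], TCP at [0.273, -0.617, 0.231] pointing down, gripper open.
Joint ranges: [-2.77, 2.77], [-0.9, 2.22], [0.21, 2.48], [-1.53, 4.67], [0.24, 2.81], [-2.84, 2.84]. Speed limits (rad/s): [2.79, 2.79, 3.14, 3.14, 3.14, 3.14].

## Interface

Orientations are given as a rotation vector (axis times angle).
In Python, from plant import sense, snapshot, sign_off, grip_point_offset gives the robot as it stands. The module is installed in compiled form; this text tells all that it offers.
- The arm moves only by the shell command python3 -m jog 'ROWS'. ROWS is text: rows parted by semicolons, each of 7 numbers parted by spaces: the turn, a rotation vector about the tool's x, y, z each as a share of 180 degrees, from -1 to 1, then the shift along the tool's x, y, z each as a share of 10 cm, from -1 to 1, then the opening, from 0 (shut) to 1 (fully open). In form: rx ry rz tx ty tz jaw; .... A call has 1 to 8 rows; each row shifts and turns the commanded pose from where the row before left it, along the tool's axes as they then stand; what a row does not reach is not made up. A row lasts 1/12 s, in which the tool goes at most 41.7 mm and 7.16 degrees, less where a joint would pass 70% of its speed; a pose out of reach is approached as far as the arm can. A call with a number of a shift or a turn outside -1 to 1 is refused whole. A call with a gripper value outside its range is refused whole. The fingers move at their own pace and stop on an object; the grip force is fixed at half the most. Time passes only in rows, so rows that do not move let the fingers close. It gives the time, the measured TCP pose, the force, the opening and the grip force at its end, in the units of the state.
- sense(): the state, without advancing time (a new reading comes with each control period).
- snapshot(name): name is "scene" or "top" or "wrist"; returns a dict with "pixels" (480x640x3 uint8, red, green, blue), "fovy" (degrees; the focal length in pixels is half the picture's height over the tangent of half this angle, whatever the lens; pixels are square), "cx", "cy" (the principal point, pixels), "k1" (the pictures are not rectified: a ray, as slopes to the right and down, at radius r is drawn at 1 + k1 r^2 times it, then the intrinsics apply), "rvec" (rotation vector, rad) and "tvec" (3), from world to camera coordinates, as OpenCV has them; the wrist camera has in their place "hand_eye" (4x4, takes a point from camera to tool coordinates, whose origin is the TCP and whose axes are the flange's). Camera axes: x right, y down, z forward; pixel columns grow to the right and rows downward; lengths in m; the calibration is good to about 2 mm. A picture is of the moment at which its call begins: read the wrist's pose just before it. There is no depth.
- sign_off(): hands the job in; it is judged then, once.
The state is a dict: "time_s": time; "qpos": joint angles; "qd": joint speeds; "joint_efforts": joint torques, N m; "eef_pos": TCP position; "orientation": TCP orientation; "ft_force": force on the tool from outside, world axes, zero at the start; "torque": the same for the moment, N m; "width": finger opening in m; "gripper_force": force on a finger pad.
Only numpy, scipy, OpenCV 4.12 (cv2) and the standard library are available. Lean on these libraries where they do the work, as an engineer would, in place of code of your own. Each camera call takes 0.05 s, during which the arm holds its last target. There are 200 camera calls.

## Task

With the fingertips, press the black lock key on the test fixture's carriage and keep it held down while you slide the carriage all the way into the hood, until it is against its end stop and the closing plate is flush on the hood's mouth; then let the key spring up so that the carriage is locked there, and move clear. Do not touch or lift the circuit board riding on it, and leave everything else on the bench where it is.

Things in the scene. Friction and masses are not known exactly. Their poses are not given: they have to be found in the camera images.
- fixture: test fixture bolted to the table: dark steel base 130 mm (its x) by 370 mm (its y, -135 to +235 mm), two rails, and at the +y end a grey metal hood 124 mm wide, 70 mm high, its open mouth at y = +90 mm. Origin on the table top, on the rails' centre line; z up, +y the direction in which the carriage slides home into the hood. It cannot move.
- carriage (a joint): travel of the aluminium carriage along the fixture's +y, in m: 0 = fully out, 0.14 = against the end stop, closing plate flush on the hood's mouth. Its deck is 100 mm wide, top 37 mm above the table. Unlocked it slides with about 2 N. Locked, a toothed rack under the deck (8 mm pitch) holds it, with up to 4 mm of play; it cannot be forced.
- plate (a point): middle of the top edge of the closing plate that stands upright across the carriage: 124 mm wide (fixture x), 8 mm thick (fixture y), top 70 mm above the table, at fixture x = 0, y = travel - 54 mm. Rides with the carriage. Axes as the fixture's.
- lock_top (a point): centre of the top face of the lock key: black ribbed push key 44 mm (fixture x) by 40 mm (fixture y) on the carriage, 2 mm from the closing plate on the side away from the hood; at fixture x = 0, y = travel - 80 mm, 50 mm above the table when up. It rides with the carriage and sinks when pressed. A fingertip on the key can push against the plate, which rises 20 mm above it. Axes as the fixture's.
- lock (a joint): how far the lock key is pushed down, in m: 0 = up (carriage locked), 0.008 = bottomed. The spring needs about 4 N to start and 6 N at the bottom. The carriage is free only while the key is down 4 mm or more: let up on the way, the key catches in the next tooth. At the end stop it springs up fully again.
- board: the circuit board under test, green, 80 x 98 mm with components up to 20 mm high, lying loose in the carriage's nest on the hood side of the closing plate. Origin under its centre.
- nest (a point): floor of the nest on the carriage, where the board's origin rests; axes as the fixture's.
- adapter: bystander: black power brick, 56 x 88 x 32 mm. Origin at its underside, in the centre.
- screwdriver: bystander: screwdriver lying down, 180 mm. Origin at its underside near its middle.
- module: bystander: black relay module with green terminal strips, 48 x 68 x 30 mm. Origin at its underside, in the centre.
- jar: bystander: clear screw jar with white lid, 48 mm wide, 55 mm high. Origin at its underside, in the centre.
- tape: bystander: roll of black tape lying flat, 68 mm wide, 22 mm high. Origin at its underside, in the centre.
- mug: bystander: white mug, 80 mm wide, 90 mm high. Origin at its underside, in the centre.
- spare: bystander: spare green circuit board, 90 x 130 x 17 mm. Origin at its underside, in the centre.

How it is judged:
On the way, in this order (a step that is already met when the one before it is completed fails the run):
1. the lock key is held down while the carriage is still out near its start (value of joint lock above 0.003 m and value of joint carriage below 0.03 m), for 0.1 s.
2. the carriage reaches its end stop with the key still held down (value of joint lock above 0.0015 m and value of joint carriage above 0.136 m), for 0.1 s.
At the end, for the whole second after the job is handed in: the carriage is at rest within 4 mm of its end stop (travel above 0.136 m), the lock key has sprung up (within 1 mm), and the board lies in its nest (value of joint carriage above 0.136 m and value of joint lock below 0.001 m and velocity of joint carriage between -0.005 and 0.005 m/s and z of board in the frame of nest below 0.004 m); the robot touches nothing.
It fails at once if the board is lifted out of its nest (z of board in the frame of nest above 0.006 m).
It fails at once if the robot touches the board (contact force between any of the fingers, the arm and board above 1 N).
It fails at once if something else on the bench is displaced by more than 2 cm (distance of any of adapter, screwdriver, module, jar, tape, mug, spare from where it was at the start of the episode above 0.02 m).
It also fails if it takes over 35 s, if anything falls off the work surface, if the arm or the gripper's body presses on something with over 40 N, if the wrist force passes 120 N, or if a joint passes its speed limit or range.

## Working session

There is one attempt and no reset: what is moved stays moved. The work goes in short steps, Python scripts to look and compute and a shell command to move; the robot and the scene stay as the last step left them, time stands still between calls to the robot, and variables do not carry over. Pictures are saved under pics/ and viewed, at most 10 in all, crops included, and the job is handed in when it is done.

```bash
mkdir -p pics; cat > h.py <<'E'
import numpy as np,cv2
from scipy.spatial.transform import Rotation as R
from plant import sense,snapshot
def snap(n,f):
    s=sense();d=snapshot(n);cv2.imwrite('pics/'+f+'.png',d['pixels'][:,:,::-1]);d['s']=s;d['name']=n
    import pickle;pickle.dump(d,open(f+'.pkl','wb'));return d
def load(f):
    import pickle;return pickle.load(open(f+'.pkl','rb'))
def ray(d,u,v):
    f=240/np.tan(np.radians(d['fovy'])/2)
    x=np.array([[[u,v]]],float)
    K=np.array([[f,0,d['cx']],[0,f,d['cy']],[0,0,1]])
    p=cv2.undistortPoints(x,K,np.array([d['k1'],0,0,0.]))[0,0]
    c=np.array([p[0],p[1],1])
    if 'hand_eye' in d:
        T=np.array(d['hand_eye']);s=d['s'];W=R.from_rotvec(s['orientation']).as_matrix()
        return W@T[:3,3]+s['eef_pos'],W@T[:3,:3]@c
    M=R.from_rotvec(np.ravel(d['rvec'])).as_matrix();return -M.T@np.ravel(d['tvec']),M.T@c
def at(d,u,v,z):
    o,r=ray(d,u,v);return o+r*(z-o[2])/r[2]
E
python3 - <<'E'
from h import *
for n in('scene','top'):snap(n,n+'0')
s=sense();print({k:np.round(v,3) for k,v in s.items()});print(R.from_rotvec(s['orientation']).as_matrix().round(3))
E
```

```text
{'time_s': np.float64(0.1), 'qpos': array([-1.305,  0.287,  1.578,  0.   ,  1.279, -0.15 ]), 'qd': array([-0.001, -0.001, -0.004, -0.002, -0.   , -0.002]), 'joint_efforts': array([ 1.000e-03, -4.073e+01, -2.937e+01, -0.000e+00,  3.000e-03,
       -0.000e+00]), 'eef_pos': array([ 0.273, -0.617,  0.23 ]), 'orientation': array([-3.072, -0.648,  0.   ]), 'ft_force': array([-0.178,  0.845, -0.97 ]), 'torque': array([ 0.009, -0.026,  0.029]), 'gripper_force': np.float64(0.0), 'width': np.float64(0.085)}
[[ 0.915  0.404 -0.001]
 [ 0.404 -0.915  0.002]
 [ 0.    -0.002 -1.   ]]
```

View pics/top0.png

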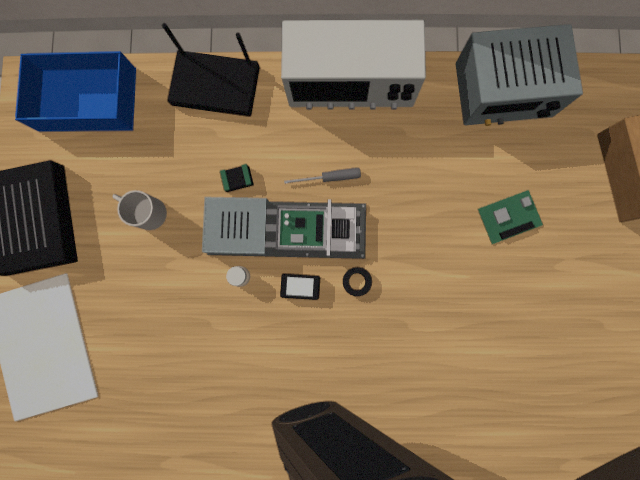

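View pics/scene0.png

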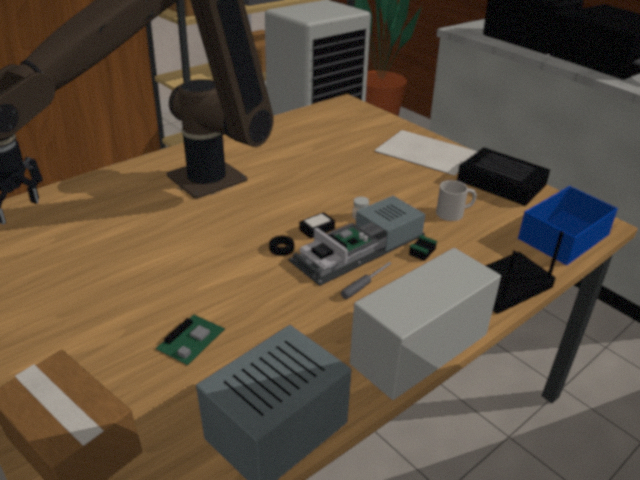

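The top view shows the fixture at about (205–367, 197–258), with the hood on the left and the key near (341, 229). I'll enlarge it.

```bash
python3 - <<'E'
from h import *
im=cv2.imread('pics/top0.png')[180:300,195:395]
cv2.imwrite('pics/c.png',cv2.resize(im,None,fx=4,fy=4,interpolation=cv2.INTER_CUBIC))
d=load('top0')
for u,v,z in[(341,229,.05),(205,228,.07),(366,230,.015),(329,228,.07)]:print(at(d,u,v,z).round(3))
E
```

```text
[ 0.573 -0.006  0.05 ]
[0.573 0.295 0.07 ]
[ 0.575 -0.065  0.015]
[0.573 0.02  0.07 ]
```

View pics/c.png

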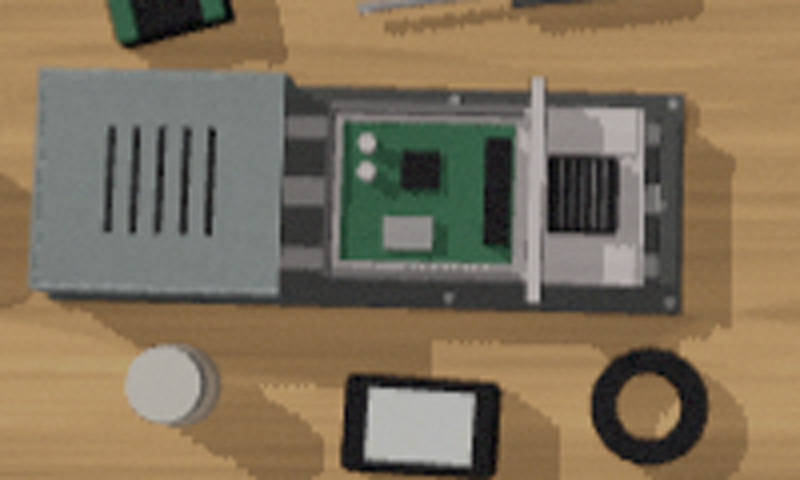

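The crop shows the hood mouth corners at (285,73) and (280,296), the plate's top edge from (539,77) to (533,302), and the key centre at (583,195). Next I'll fit the pose.

```bash
python3 - <<'E'
from h import *
from scipy.optimize import least_squares
d=load('top0')
P=[(285,73,62,90,70),(280,296,-62,90,70),(40,68,62,235,70),(30,290,-62,235,70),(539,77,62,-54,70),(533,302,-62,-54,70),(583,195,0,-80,50)]
W=np.array([at(d,u/4+195-.4,v/4+180-.4,z/1e3)[:2] for u,v,_,_,z in P]);F=np.array([(a,b) for _,_,a,b,_ in P])/1e3
def f(p):
    c,s=np.cos(p[2]),np.sin(p[2]);return F@np.array([[c,s],[-s,c]])+p[:2]-W
r=least_squares(lambda p:f(p).ravel(),[.573,.07,0]);p=r.x;print(p,(f(p)*1e3).round(1))
c,s=np.cos(p[2]),np.sin(p[2])
g=lambda a,b:np.array([c*a-s*b,s*a+c*b])+p[:2]
print('key',g(0,-.08),'plate',g(0,-.054))
st=sense();M=R.from_rotvec(st['orientation']).as_matrix()
print('yaw tool x',np.degrees(np.arctan2(M[1,0],M[0,0])),'fix yaw',np.degrees(p[2]))
E
```

```text
[ 0.57664522  0.07082535 -0.0192227 ] [[ 0.  -1.1]
 [ 0.   0.5]
 [-0.1  6.4]
 [-0.   6.8]
 [-0.6 -4. ]
 [ 0.1 -4.4]
 [ 0.5 -4.2]]
key [ 0.5751075  -0.00915987] plate [0.57560726 0.01683532]
yaw tool x 23.821846777201525 fix yaw -1.1013795215706148
```

```bash
python3 -m jog '0 0 -0.038 0 0 0 0;0 0 -0.038 0 0 0 0;0 0 -0.038 0 0 0 0;0 0 -0.038 0 0 0 0;0 0 -0.038 0 0 0 0;0 0 -0.038 0 0 0 0;0 0 -0.038 0 0 0 0;0 0 -0.038 0 0 0 0' >/dev/null; python3 -m jog '0 0 -0.029 0 0 0 0;0 0 -0.029 0 0 0 0;0 0 0 0 0 0 0'
cat > go.py <<'E'
import sys
from h import *
s=sense();M=R.from_rotvec(s['orientation']).as_matrix()
t=np.array([float(a) for a in sys.argv[1:4]])
print('t',s['time_s'],'pos',s['eef_pos'].round(4),'yaw',np.degrees(np.arctan2(M[1,0],M[0,0])).round(2),'F',s['ft_force'].round(2),'w',s['width'],'shift(10cm)',(M.T@(t-s['eef_pos'])*10).round(3),'tilt',M[2].round(4))
E
python3 go.py .575 .0 .15
```

```text
time_s: 1.02
eef_pos: [0.2726, -0.6171, 0.2305]
orientation: [-2.238, -2.203, -0.001]
ft_force: [-0.5, 0.5, 0.5]
width: 0.0002
gripper_force: 0.0
t 1.0167 pos [ 0.2726 -0.6171  0.2305] yaw 89.07 F [-0.47  0.48  0.47] w 0.0001932864242395531 shift(10cm) [6.218 2.924 0.812] tilt [ 1.4e-03 -4.0e-04 -1.0e+00]
```

```bash
python3 -m jog '0 0 0 0.31 0.146 0.04 0;0 0 0 0.31 0.146 0.04 0;0 0 0 0.31 0.146 0.04 0;0 0 0 0.31 0.146 0.04 0;0 0 0 0.31 0.146 0.04 0;0 0 0 0.31 0.146 0.04 0;0 0 0 0.31 0.146 0.04 0;0 0 0 0.31 0.146 0.04 0' >/dev/null; python3 -m jog '0 0 0 0.31 0.146 0.04 0;0 0 0 0.31 0.146 0.04 0;0 0 0 0.31 0.146 0.04 0;0 0 0 0.31 0.146 0.04 0;0 0 0 0.31 0.146 0.04 0;0 0 0 0.31 0.146 0.04 0;0 0 0 0.31 0.146 0.04 0;0 0 0 0.31 0.146 0.04 0' >/dev/null;  python3 -m jog '0 0 0 0.31 0.146 0.04 0;0 0 0 0.31 0.146 0.04 0;0 0 0 0 0 0 0;0 0 0 0 0 0 0' >/dev/null
python3 go.py .575 .0 .11; python3 -c "
from h import *
snap('wrist','w1')"
```

```text
t 2.6833 pos [ 0.5453 -0.0625  0.1586] yaw 89.07 F [-0.61 -0.3  -0.23] w -8.117558255466414e-05 shift(10cm) [0.63  0.288 0.486] tilt [ 2.0e-04 -1.4e-03 -1.0e+00]
```

View pics/w1.png

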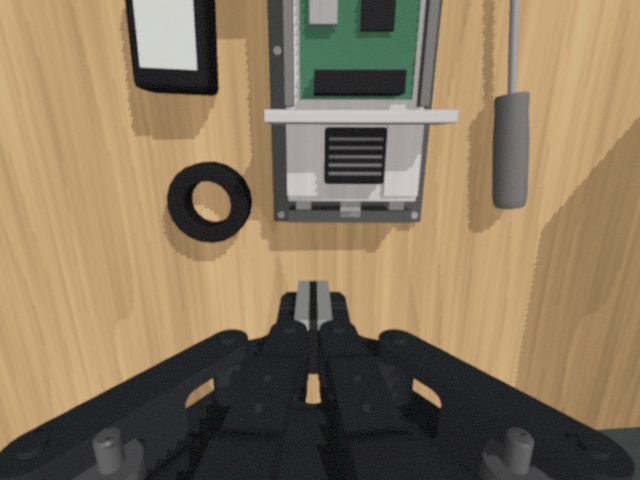

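The wrist view shows the key at (326–386, 127–184), centre (355,155). The plate's top runs from (265,111) to (458,111), with its near edge at v≈122. The shut tips are at about (313, 285).

```bash
python3 - <<'E'
from h import *
d=load('w1')
for u,v,z in[(355.5,127,.05),(355.5,184,.05),(326,155,.05),(386,155,.05),(265,110,.07),(458,110,.07),(361,122,.07),(282,215,.015),(415,215,.015)]:print(u,v,at(d,u,v,z).round(4))
E
python3 go.py .575 .002 .065
```

```text
355.5 127 [0.5763 0.0154 0.05  ]
355.5 184 [ 0.577  -0.0243  0.05  ]
326 155 [ 0.5556 -0.0032  0.05  ]
386 155 [ 0.5984 -0.004   0.05  ]
265 110 [0.5163 0.0261 0.07  ]
458 110 [0.6384 0.0238 0.07  ]
361 122 [0.5774 0.0179 0.07  ]
282 215 [ 0.5188 -0.0544  0.015 ]
415 215 [ 0.6326 -0.0563  0.015 ]
t 2.7333 pos [ 0.5452 -0.0637  0.1589] yaw 88.99 F [-0.21 -0.53  0.61] w 1.2110318175081652e-05 shift(10cm) [0.662 0.288 0.939] tilt [-2.e-04 -9.e-04 -1.e+00]
```

```bash
python3 -m jog '0 0 0 0.22 0.1 0 0;0 0 0 0.22 0.11 0 0;0 0 0 0.22 0.1 0.2 0;0 0 0 0 0 0.32 0;0 0 0 0 0 0.3 0;0 0 0 0 0 0 0;0 0 0 0 0 0 0' >/dev/null
python3 go.py .577 .002 .052; python3 -c "
from h import *
snap('wrist','w2')"
```

```text
t 3.3167 pos [5.758e-01 3.000e-04 7.570e-02] yaw 88.84 F [ 0.38  0.13 -1.09] w 0.00043286290292985323 shift(10cm) [0.017 0.013 0.237] tilt [ 6.0e-04 -4.7e-03 -1.0e+00]
```

View pics/w2.png

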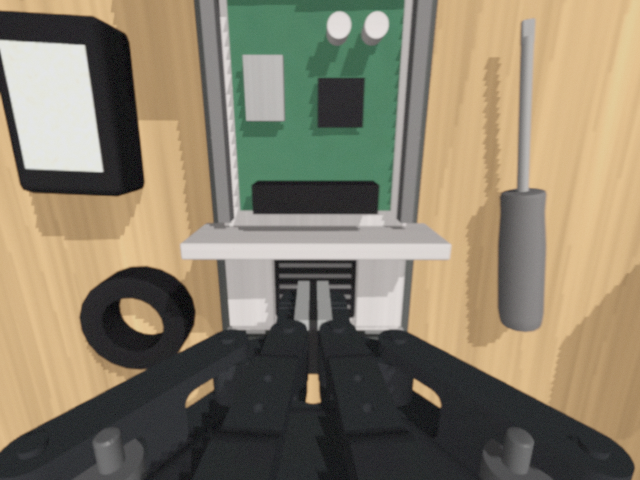

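The tips are centred over the key, just short of the plate (near face at v≈258). Next, lower onto the key.

```bash
python3 -m jog '0 0 0 0.01 0.01 0.1 0;0 0 0 0 0 0.1 0;0 0 0 0 0 0.05 0;0 0 0 0 0 0.03 0;0 0 0 0 0 0 0;0 0 0 0 0 0 0' >/dev/null
python3 go.py .577 .002 .042
python3 -m jog '0 0 0 0 0 0.02 0;0 0 0 0 0 0.02 0;0 0 0 0 0 0.02 0;0 0 0 0 0 0 0;0 0 0 0 0 0 0' >/dev/null
python3 go.py .577 .002 .042
```

```text
t 3.8667 pos [0.5784 0.002  0.0498] yaw 89.0 F [-2.29 -1.34  3.94] w 0.00025928076984552405 shift(10cm) [-0.    -0.014  0.078] tilt [-5.e-04 -1.e-03 -1.e+00]
t 4.2833 pos [0.5787 0.002  0.0436] yaw 88.99 F [-2.07 -2.69  5.97] w -0.0005521806982387087 shift(10cm) [-0.001 -0.017  0.016] tilt [-3.e-04  4.e-04 -1.e+00]
```

```bash
python3 -m jog '0 0 0 0 0 0.02 0;0 0 0 0 0 0.01 0;0 0 0 0 0 0 0;0 0 0 0 0 0 0' >/dev/null
python3 go.py .577 .002 .042
```

```text
t 4.6167 pos [0.5789 0.0021 0.0418] yaw 89.0 F [-4.83 -0.6  10.72] w -8.765790458291575e-05 shift(10cm) [-0.001 -0.019 -0.002] tilt [-2.e-04 -2.e-04 -1.e+00]
```

```bash
python3 -m jog '0 0 0 0.03 0 0 0;0 0 0 0.05 0 0 0;0 0 0 0.07 0 0 0;0 0 0 0.07 0 0 0;0 0 0 0.07 0 0 0;0 0 0 0.07 0 0 0;0 0 0 0.04 0 0 0;0 0 0 0 0 0 0'
python3 go.py .581 .142 .042
```

```text
time_s: 5.28
eef_pos: [0.5797, 0.0433, 0.0418]
orientation: [-2.24, -2.202, -0.002]
ft_force: [-3.6, 0.9, 9.6]
width: 0.0
gripper_force: 5.2
t 5.2833 pos [0.5797 0.0433 0.0418] yaw 89.01 F [-3.64  0.89  9.62] w 4.354804622747222e-05 shift(10cm) [ 0.987 -0.004 -0.001] tilt [ 1.e-03  4.e-04 -1.e+00]
```

```bash
python3 -m jog '0 0 0 0.05 0 0 0;0 0 0 0.1 0 0 0;0 0 0 0.14 0 0 0;0 0 0 0.14 0 0 0;0 0 0 0.14 0 0 0;0 0 0 0.1 0 0 0;0 0 0 0.08 0 0 0;0 0 0 0.05 0 0 0'>/dev/null
python3 go.py .581 .142 .042
python3 -m jog '0 0 0 0.03 0 0 0;0 0 0 0.03 0 0 0;0 0 0 0.03 0 0 0;0 0 0 0.03 0 0 0;0 0 0 0 0 0 0'>/dev/null
python3 go.py .581 .142 .042;python3 -c "
from h import *
snap('wrist','w3')"
```

```text
t 5.95 pos [0.5813 0.1232 0.0419] yaw 89.03 F [-3.61 -2.05 10.13] w 0.0005000531439277529 shift(10cm) [ 0.188 -0.006 -0.001] tilt [ 2.0e-04  1.1e-03 -1.0e+00]
t 6.3667 pos [0.5815 0.135  0.0419] yaw 88.99 F [-2.77  0.08  9.77] w 0.0001491132134862076 shift(10cm) [ 0.069 -0.006 -0.001] tilt [ 9.0e-04  1.1e-03 -1.0e+00]
```

View pics/w3.png

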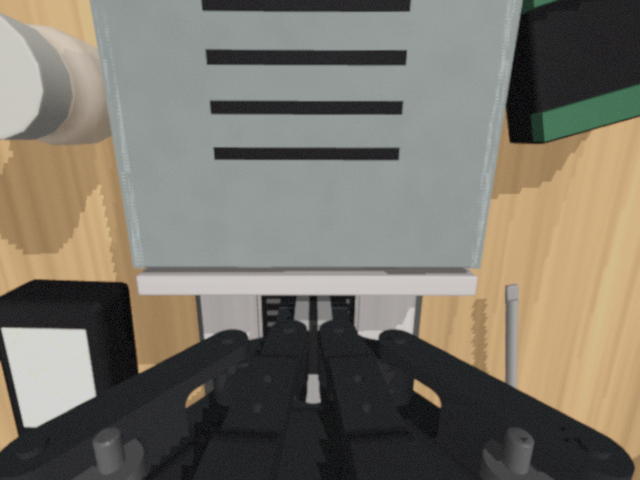

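The plate (v 272–294) is almost on the hood's mouth (v≈268). I'll keep pushing in small steps until the force shows the stop.

```bash
python3 -m jog '0 0 0 0.02 0 0 0;0 0 0 0.02 0 0 0;0 0 0 0.02 0 0 0;0 0 0 0 0 0 0'>/dev/null
python3 go.py .581 .142 .042
python3 -m jog '0 0 0 0.02 0 0 0;0 0 0 0.02 0 0 0;0 0 0 0 0 0 0;0 0 0 0 0 0 0'>/dev/null
python3 go.py .581 .142 .042
```

```text
t 6.75 pos [0.5819 0.1392 0.0419] yaw 89.06 F [-2.6  -4.73  9.34] w -0.00013845516423966722 shift(10cm) [ 0.027 -0.01  -0.001] tilt [-0.0025  0.0015 -1.    ]
t 7.0833 pos [0.5826 0.1424 0.042 ] yaw 89.05 F [-1.94 -7.52  8.18] w -7.331412379421443e-05 shift(10cm) [-0.005 -0.016 -0.   ] tilt [-0.0034  0.003  -1.    ]
```

```bash
python3 -m jog '0 0 0 0.02 0 0 0;0 0 0 0.02 0 0 0;0 0 0 0 0 0 0'>/dev/null
python3 go.py .581 .142 .042
python3 -m jog '0 0 0 0.02 0 0 0;0 0 0 0.02 0 0 0;0 0 0 0 0 0 0'>/dev/null
python3 go.py .581 .142 .042;python3 -c "
from h import *
snap('wrist','w4')"
```

```text
t 7.3333 pos [0.5826 0.1425 0.042 ] yaw 89.19 F [ -2.52 -19.94  10.84] w 0.00011849644571997754 shift(10cm) [-0.005 -0.016  0.   ] tilt [-0.0113  0.0013 -0.9999]
t 7.5833 pos [0.5826 0.1425 0.0421] yaw 89.29 F [ -4.74 -32.78  12.98] w 0.00029630271794488147 shift(10cm) [-0.005 -0.016  0.001] tilt [-1.860e-02 -4.000e-04 -9.998e-01]
```

View pics/w4.png

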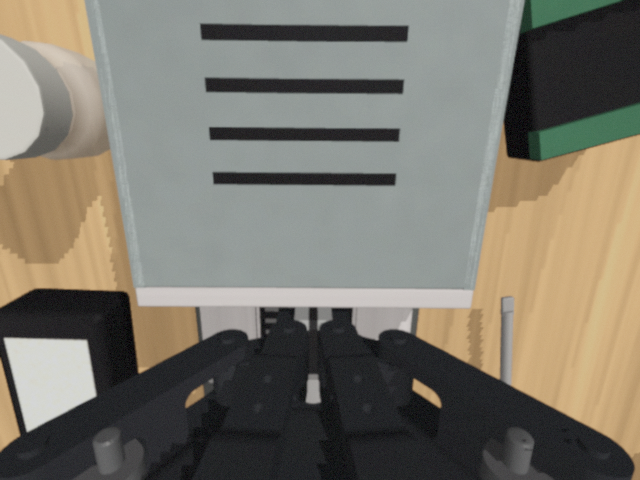

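The stop is firm (33 N at fixed position), and the plate (v 288–306) is flush on the hood with no gap. I'll back off the sideways push while keeping the key down, then lift straight up.

```bash
python3 -m jog '0 0 0 -0.02 0 0 0;0 0 0 -0.02 0 0 0;0 0 0 -0.02 0 0 0;0 0 0 0 0 0 0'>/dev/null
python3 go.py .581 .142 .042
python3 -m jog '0 0 0 0 0 -0.05 0;0 0 0 0 0 -0.05 0;0 0 0 0 0 -0.1 0;0 0 0 0 0 -0.2 0;0 0 0 0 0 -0.3 0;0 0 0 0 0 -0.3 0;0 0 0 0 0 -0.3 0;0 0 0 0 0 0 0'>/dev/null
python3 -m jog '0 0 0 -0.3 0 0 0;0 0 0 -0.3 0 0 0;0 0 0 -0.2 0 0 0;0 0 0 0 0 0 0;0 0 0 0 0 0 0'>/dev/null
python3 go.py .581 .142 .042;python3 -c "
from h import *
snap('wrist','w5')"
```

```text
t 7.9667 pos [0.5826 0.1424 0.042 ] yaw 89.03 F [ -2.63 -13.29   9.96] w -0.00018747583407287556 shift(10cm) [-0.005 -0.016 -0.   ] tilt [-0.0058  0.0022 -1.    ]
t 9.05 pos [0.5795 0.0658 0.1694] yaw 88.86 F [-0.01  0.08  0.5 ] w -0.0003238224436318484 shift(10cm) [0.761 0.    1.275] tilt [ 1.e-03 -4.e-04 -1.e+00]
```

View pics/w5.png

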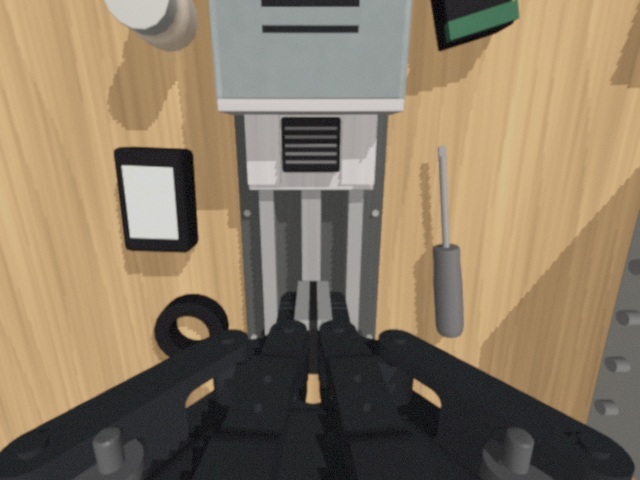

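The plate is flush (v 98–111) and the key is at (281–341, 117–172), with nothing disturbed. I'll check the key's height from its size.

```bash
python3 - <<'E'
from h import *
d=load('w5')
im=cv2.imread('pics/w5.png',0).astype(int)
for z in(.05,.042):
    a=[at(d,u,v,z) for u,v in((281,145),(341,145),(311,117),(311,172))]
    print(z,np.linalg.norm(a[0]-a[1]),np.linalg.norm(a[2]-a[3]),(a[2]+a[3])/2)
print(im[145,274:286],im[145,335:348])
E
```

```text
0.05 0.0444016430018252 0.03917604812819702 [0.57946866 0.13191335 0.05      ]
0.042 0.045758995196239396 0.040373654597243666 [0.57942224 0.13173673 0.042     ]
[168 171 170 169 162 151 144 113  64  35  52  89] [111  89  56  38  75 127 145 158 165 164 166 167 165]
```

The key's size fits the raised position, and its travel is -0.0045 → 0.132 m plus the start offset. The fixture is against a firm stop, so I'm handing in.

```bash
python3 -c "
from plant import sign_off
print(sign_off())"
```

```text
the job is handed in; nothing more can be done
None
```

I held the key down and slid the carriage to its end stop, where the plate sits flush on the hood; I then released the key and moved clear, and handed the job in at about 9 s, but sign-off returned no verdict and the key being up is judged only from its size in the last wrist picture.

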